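# Clear the coupling hub and plug the drive module into its dock

### The job

On the test rig's base plate, first clear the steel coupling hub out of the drive module's way and stand it upright in the parts tray. Then slide the black finned drive module along the plate, without lifting or tipping it, until its plug is fully home in the socket of the aluminium dock. Leave the white data logger, the cooling fan and the small motor where they stand.

Things in the scene. Friction and masses are not known exactly. Their poses are not given: they have to be found in the camera images.
- module: Drive module, loose, 0.4-0.85 kg: black brick 92 x 92 mm, 50 high (sheer sides to 42, fins above), too wide to grip, with a grey plug nose on one side. Origin: centre of the body's underside; +x out through the nose, z up. Nose: 36 wide (y), 24 high, at x = 46 to 78 mm, 13 to 37 mm above the underside. Starts towards the plate's +y end, nose roughly towards the dock; slides with plain friction.
- plug_tip (a point): Centre of the end face of the module's plug nose: 78 mm ahead (+x) of the module's origin, 25 mm above its underside. At dock x = 32 mm when fully home (module body touching the dock's front face; nothing latches or springs back).
- dock: Socket dock, fixed: aluminium block 120 mm wide (y), 62 deep (x), 62 high. Origin: at plate height under the middle of its front face; +x is the plugging direction, into the block (roughly world -y, it varies), z up. In its front face is one rectangular socket hole facing the module, level with the module's nose.
- mouth (a point): Centre of the socket's mouth, in the plane of the dock's front face, 25 mm above the plate. The hole is 38.5 mm wide, from 11.5 to 38.5 mm above the plate, 46 mm deep; its side walls flare over the first 12 mm to a mouth 54 mm wide, and that flared part is open at the top (a notch seen from above).
- hub: Coupling hub, loose: plain steel cylinder standing upright between the module and the dock, 44 mm diameter, 50 mm high, 0.3 kg. Origin at the centre of its underside.
- tray: Parts tray, fixed: open grey plastic box 130 x 130 mm outside, 30 mm high, walls 4 mm and floor about 4 to 5 mm. Origin at the centre of its underside, on the plate, sides along its x and y. Stands near one end of the plate (the motor near the other).
- logger: Bystander, loose: white data logger box with a blue end, 56 x 38 x 26 mm high, beside the lane in front of the dock. Origin at the centre of its underside, long side along its x.
- fan: Bystander, loose: black square cooling fan, 42 x 42 x 28 mm high, beside the lane in front of the dock, on the other side from the logger. Origin at the centre of its underside.
- motor: Bystander, loose: small black motor standing on end, 44 mm diameter, 72 mm high with its shaft stub. Origin at the centre of its underside.
- plate: The rig's fixed aluminium base plate, 480 mm (x) by 920 mm (y), its flat top 30 mm above the work surface; everything listed stands on it. Two low rails and a motor carriage along its far edge (world x over 0.73 m) are no part of the job. Origin on the work surface under its centre.

How it is judged (in metres and radians):
On the way, in this order (a step that is already met when the one before it is completed fails the run):
1. the coupling hub stands upright in the parts tray (x of hub in the frame of tray between -0.042 and 0.042 m and y of hub in the frame of tray between -0.042 and 0.042 m and z of hub in the frame of tray between -0.002 and 0.009 m and angle between hub's own z axis and vertical below 0.15 rad and linear speed of hub below 0.02 m/s), for 0.2 s.
2. the drive module's plug is fully home in the dock's socket (x of plug_tip in the frame of dock above 0.029 m and y of plug_tip in the frame of dock between -0.004 and 0.004 m and z of plug_tip in the frame of dock between 0.02 and 0.03 m and angle between the x axis of module and the x axis of dock, either way round below 0.06 rad and angle between module's own z axis and vertical below 0.06 rad and linear speed of module below 0.01 m/s), for 0.2 s.
At the end, for the whole second after the job is handed in: Hub upright (0.15 rad) on the tray floor, centre within 42 mm of the tray centre along each side; module flat on the plate, its plug end at least 29 mm inside the dock front face (at most 3 mm short of home), within 4 mm sideways and 0.06 rad of straight; both at rest (all of step 1 and all of step 2); the robot touches nothing.
It fails at once if the white data logger is pushed more than 15 mm from its place or tipped over (distance of logger from where it was at the start of the episode above 0.015 m or angle between logger's own z axis and vertical above 0.35 rad).
It fails at once if the cooling fan is pushed more than 15 mm from its place or tipped over (distance of fan from where it was at the start of the episode above 0.015 m or angle between fan's own z axis and vertical above 0.35 rad).
It fails at once if the small motor is pushed more than 15 mm from its place or tipped over (distance of motor from where it was at the start of the episode above 0.015 m or angle between motor's own z axis and vertical above 0.35 rad).
It fails at once if the drive module is lifted more than 15 mm off the plate, or tipped (height (world z) of module above 0.045 m or angle between module's own z axis and vertical above 0.3 rad).
It also fails if it takes over 72 s, if anything falls off the work surface, if the arm or the gripper's body presses on something with over 40 N, if the wrist force passes 120 N, or if a joint passes its speed limit or range.

### The arm

A 6-joint arm with a two-finger parallel gripper is mounted at the origin on the work surface. World frame = base frame: x ahead of the robot, y to its left, z up, the work surface at z = 0. Lengths are in mm, angles in rad, forces in N, time in s.
With the tool pointing down it reaches from about 275 to 975 mm from the base axis. Payload 8.4 kg.
Tool frame: the origin (TCP) lies on the centre line of the jaws, within the pads' length; the fingertips stand arm.finger_overhang ahead of it and the grasp point (between the pads) lies 11 mm behind it (arm.finger_overhang is the distance from the TCP to the fingertips, in mm); z points along the fingers, x is the direction in which the jaws open and shut, and the axes are right-handed (so a half turn about z gives the same grasp; the last joint's range is limited). The gripper opens to 92 mm and grips with 3 to 60 N. Pads are 20 mm wide; open, the fingers measure 128 mm over their backs; the gripper's body (75 mm by 189 mm) begins 69 mm behind the grasp point.
Start: joints at [-1.107, 0.353, 1.633, -0, 1.155, -0.002], TCP at [280.71, -558.417, 222.583] pointing down, gripper open.
Joint ranges: [-2.63, 2.63], [-0.92, 2.1], [0.06, 2.66], [-1.3, 4.44], [0, 2.69], [-3.02, 3.02]. Speed limits (rad/s): [2.22, 2.22, 2.79, 3.14, 3.14, 3.14].

### API

Orientations are given as a 3x3 rotation matrix whose columns are the frame's x, y, z axes.
In Python, from plant import arm, solve_ik, vision gives the robot as it stands. Calls block until the motion is done:
- arm.move_ptp(position, orientation): joint-space move of the TCP to a pose.
- arm.servo_line(position, speed=150, rot=None, force_limit=None): straight line of the TCP; rot=None keeps the orientation; speed is the mean speed in mm/s. With force_limit (N) it stops when the force on the tool has changed by that much, and returns True; else False.
- arm.set_joints(angles): joint-space move.
- arm.gripper_open() and arm.gripper_close(strength=None): open the fingers fully, or close them until they stop; strength is the grip in N (None keeps the last).
- arm.dwell(seconds).
- solve_ik(position, orientation): joint angles nearest the present ones, or None.
- arm.read_state(): the state.
- vision.read_camera(name): name is "side" or "top" or "wrist"; returns a dict with "frame" (384x512x3 uint8, red, green, blue), "vertical_fov" (degrees; the focal length in pixels is half the picture's height over the tangent of half this angle, whatever the lens; pixels are square), "cx", "cy" (the principal point, pixels), "R" (3x3) and "t" (3): a world point X has camera coordinates R X + t; the wrist camera has in their place "hand_eye" (4x4, takes a point from camera to tool coordinates, whose origin is the TCP and whose axes are the tool frame's). Camera axes: x right, y down, z forward; pixel columns grow to the right and rows downward; lengths in mm; the calibration is good to about 2 mm. A picture is of the moment at which its call begins: read the wrist's pose just before it. There is no depth.
A pose or a line that the arm cannot do raises arm.PlanningError and nothing moves.
- arm.hand_in(): hands the job in, once; it reports no verdict.
Trained networks look in the newest picture that a camera, given by its name, has taken for a name from the list of things; names that differ only in an ending like _2 or _b are one class to them, and where a whole thing is asked for, a point or a joint stands for the part that bears it (a point fixed in the world has none). Each returns a list of dicts, best first, with "p" (0 to 1); they miss things now and then, are a little off and sometimes report something else, mostly with a low value. They report only what shows in the picture. A call takes as long as a camera call.
- vision.cut_out(camera, name): "pixels" (384x512 bool, what is visible of it).
- vision.pinpoint(camera, name): "point" ([x, y, z] in mm, in the coordinates of the camera as it stood for that picture, good to about 4 mm: a listed point, or the origin of a listed thing).
The state is a dict: "t": time; "joint_positions": joint angles; "dq": joint speeds; "joint_torque": joint torques, N m; "ee_pos": TCP position; "ee_rot": TCP orientation; "wrist_force": force on the tool from outside, world axes, zero at the start; "ft_torque": the same for the moment, N m; "finger_gap": opening from 0.0 (shut) to 1.0 (fully open).
Only numpy, scipy, OpenCV 4.12 (cv2) and the standard library are available. Lean on these libraries where they do the work, as an engineer would, in place of code of your own. Each camera call takes 0.05 s, during which the arm holds its last target.

## Working session

There is one attempt and no reset: what is moved stays moved. The work goes in short steps, each a Python script; the robot and the scene stay as the last script left them, time stands still between calls to the robot, and variables do not carry over. Pictures are saved under pics/ and viewed, and the job is handed in when it is done.

```bash
ls; mkdir -p pics
cat > h.py <<'E'
import numpy as np, cv2
from plant import arm, solve_ik, vision
def cam(n,save=None):
    s=arm.read_state(); c=vision.read_camera(n)
    f=c["frame"].shape[0]/2/np.tan(np.radians(c["vertical_fov"]/2)); c["f"]=f
    if "hand_eye" in c:
        H=np.array(c["hand_eye"]); W=np.eye(4); W[:3,:3]=s["ee_rot"]; W[:3,3]=s["ee_pos"]; M=W@H
        c["R"]=M[:3,:3].T; c["t"]=-c["R"]@M[:3,3]
    c["R"]=np.array(c["R"]); c["t"]=np.array(c["t"])
    if save: cv2.imwrite(save,c["frame"][:,:,::-1])
    return c
def w(c,p): return c["R"].T@(np.array(p)-c["t"])
def ray(c,u,v,z):
    d=c["R"].T@np.array([(u-c["cx"])/c["f"],(v-c["cy"])/c["f"],1]); o=-c["R"].T@c["t"]
    return o+d*(z-o[2])/d[2]
def proj(c,X):
    p=c["R"]@np.array(X)+c["t"]; return p[:2]/p[2]*c["f"]+[c["cx"],c["cy"]]
def down(a): # jaw axis x at yaw a
    x=np.array([np.cos(a),np.sin(a),0]); z=np.array([0,0,-1.]); return np.c_[x,np.cross(z,x),z]
E
python3 - <<'E'
from h import *
for n in ["top","side"]:
    c=cam(n,f"pics/{n}0.png"); print(n,c["f"],c["cx"],c["cy"],-c["R"].T@c["t"])
    for k in ["module","plug_tip","dock","mouth","hub","tray","logger","fan","motor","plate"]:
        for d in vision.pinpoint(n,k)[:2]: print(k,round(d["p"],2),w(c,d["point"]).round(1))
s=arm.read_state(); print(s["t"],s["ee_pos"],s["ee_rot"],arm.finger_overhang)
E
```

```text
pics
top 413.54538339602203 250.63838757376405 196.05877198721518 [ 386.75878008   28.10949898 1184.5004624 ]
module 0.95 [595.9 197.8  28. ]
plug_tip 0.92 [601.5 124.6  55.4]
dock 0.86 [ 552.1 -168.1   33.3]
mouth 0.6 [ 551.9 -166.3   54. ]
hub 0.66 [590.4 -45.6  24. ]
tray 0.6 [498.3 381.1  26.3]
logger 0.57 [ 666.7 -116.4   27. ]
logger 0.17 [601.5   0.7  -1.7]
fan 0.65 [462.9 -60.6  29.9]
motor 0.55 [ 524.3 -354.9   28.7]
plate 0.6 [602.6  -1.8  -1.8]
side 500.0551482252848 256.26230756521727 196.8372911148286 [-196.20466329  750.07162229 1102.27560845]
module 0.92 [598.2 199.1  27.6]
module 0.45 [492.5 381.9  27.2]
plug_tip 0.6 [604.4 120.2  50.4]
dock 0.96 [ 552.9 -157.2   30.6]
mouth 0.71 [ 551.1 -159.2   55.4]
hub 0.67 [594.6 -40.   25.4]
hub 0.57 [602.6  -1.   -1.8]
tray 0.69 [495.7 380.6  27.3]
logger 0.78 [ 662.8 -115.4   30.3]
logger 0.38 [603.8 120.   49.8]
fan 0.74 [461.5 -62.9  31.4]
motor 0.53 [ 529.3 -354.8   28.7]
plate 0.8 [600.2  -0.7  -3.5]
1.1 [ 280.72573056 -558.41873682  222.58708504] [[ 4.49136673e-01 -8.93463065e-01  1.03382474e-05]
 [-8.93463065e-01 -4.49136673e-01  7.12951324e-06]
 [-1.72667070e-06 -1.24389681e-05 -1.00000000e+00]] 8.0
```

View pics/top0.png

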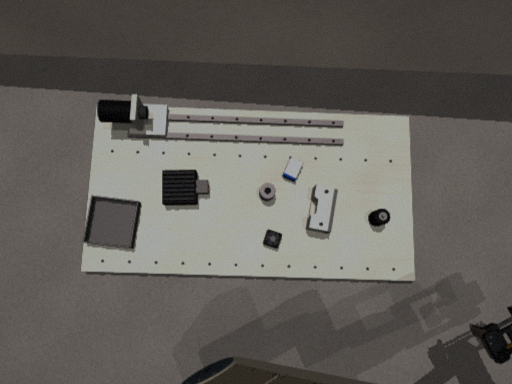

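View pics/side0.png

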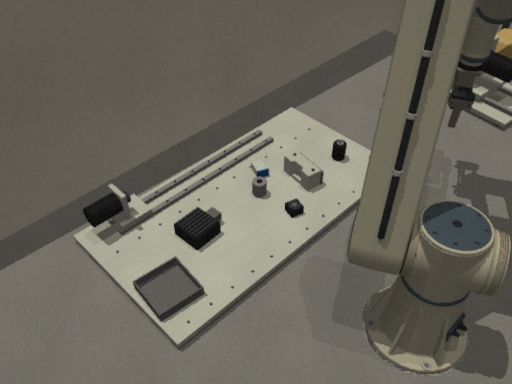

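Top view: hub at (267,191), module at (180,187) with its nose at (202,187), dock at (322,209) and visibly yawed, tray at (113,222). I'll use the wrist camera for precision.

Run:
```python
from h import *
arm.move_ptp([540,-90,400],down(0))
c=cam("wrist","pics/w1.png"); print(c["f"],-c["R"].T@c["t"],c["R"].round(2))
for k in ["dock","mouth","hub","logger","fan","plug_tip","module"]:
    for d in vision.pinpoint("wrist",k)[:1]: print(k,round(d["p"],2),w(c,d["point"]).round(1))
print(arm.read_state()["t"])
```

```text
320.16249373045326 [539.66803429  -7.77457804 561.48503057] [[ 1.   -0.   -0.  ]
 [-0.   -0.96  0.29]
 [-0.   -0.29 -0.96]]
dock 0.9 [ 549.4 -162.3   21.9]
mouth 0.63 [ 552.5 -156.7   54.4]
logger 0.85 [ 662.9 -117.    26.5]
fan 0.92 [458.9 -57.7  26.5]
3.5333
```

View pics/w1.png

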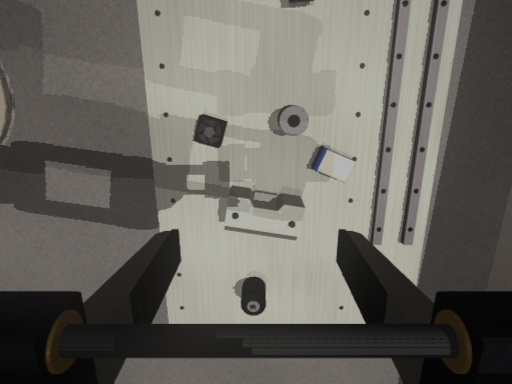

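Run:
```python
import cv2
a=cv2.imread("pics/w1.png")[90:250,180:360]
cv2.imwrite("pics/w1z.png",cv2.resize(a,None,fx=4,fy=3.75,interpolation=cv2.INTER_CUBIC)[:600])
```

```text
(no output)
```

View pics/w1z.png

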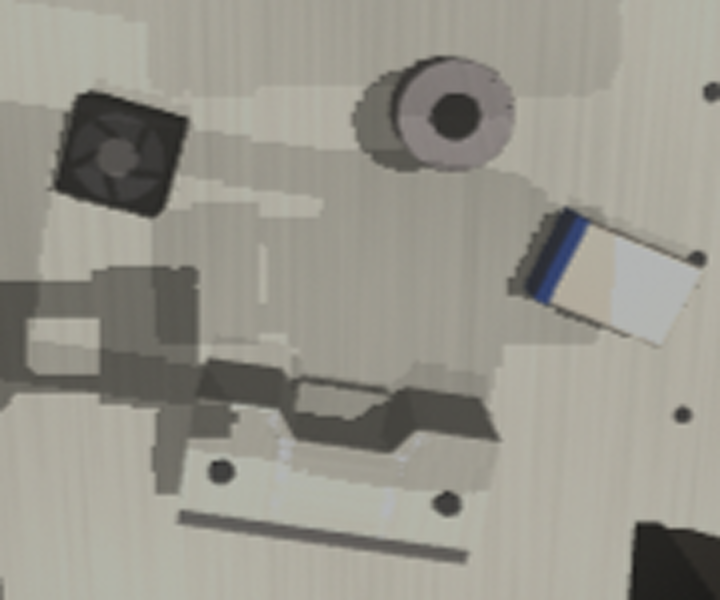

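```bash
cat > d.py <<'E'
from h import *
import pickle
c=cam("wrist","pics/w2.png")
pickle.dump(c,open("w2.pkl","wb"))
P=lambda x,y,z:ray(c,180+x/4,90+y/3.75,z)
a,b=P(178,512,92),P(467,552,92); print("back",a,b,np.linalg.norm(a-b),np.degrees(np.arctan2(*(b-a)[1::-1])))
a,b=P(208,360,30),P(480,398,30); print("frontbot",a,b,np.linalg.norm(a-b),np.degrees(np.arctan2(*(b-a)[1::-1])))
b=P(500,440,92); print("fronttop R",b)
print("notch",P(300,437,68.5),P(392,452,68.5))
print("hub top",P(457,113,80), "logger",P(617,278,56),"fan",P(120,153,58))
E
python3 d.py
```

```text
back [ 486.22796416 -203.41657638   92.        ] [ 601.19136374 -221.80586017   92.        ] 116.42486418212496 -9.087915153508035
frontbot [ 494.41168828 -154.01393438   30.        ] [ 612.24537704 -172.29433812   30.        ] 119.2432445361647 -8.818416598167383
fronttop R [ 612.23653262 -171.26600839   92.        ]
notch [ 534.3365146  -178.08892779   68.5       ] [ 571.93867418 -185.00870261   68.5       ]
hub top [592.53690523 -39.84572603  80.        ] logger [ 661.63615729 -110.44190879   56.        ] fan [464.78323795 -57.48127709  58.        ]
```

Run:
```python
from h import *
arm.move_ptp([592,-41,140],down(0))
print(arm.servo_line([592,-41,58],speed=100,force_limit=10))
arm.gripper_close(30); s=arm.read_state(); print(s["finger_gap"],s["ee_pos"],s["wrist_force"],s["t"])
arm.servo_line([592,-41,190],speed=150)
s=arm.read_state(); print(s["finger_gap"],s["wrist_force"],s["t"])
arm.move_ptp([530,250,260],down(0))
c=cam("wrist","pics/w3.png"); print(c["t"])
for k in ["module","plug_tip","tray"]:
    for d in vision.pinpoint("wrist",k)[:1]: print(k,round(d["p"],2),w(c,d["point"]).round(1))
for n in ["top"]:
    c=cam(n,"pics/top1.png")
    for k in ["module","tray"]:
        for d in vision.pinpoint(n,k)[:1]: print(k,round(d["p"],2),w(c,d["point"]).round(1))
print(arm.read_state()["t"])
```

```text
False
0.4702428544670339 [591.92419122 -41.02395172  58.00701983] [-1.2209521   0.02213622  0.0871768 ] 6.3917
0.47002551793667546 [ 0.56395022  0.35025733 -2.51283417] 7.425
[-529.58833776  194.69965481  500.20092118]
module 0.57 [597.  204.5  28.9]
tray 0.79 [500.3 379.6  27. ]
module 0.85 [597.5 198.4  31.3]
tray 0.62 [494.6 382.1  29.3]
8.9417
```

View pics/w3.png

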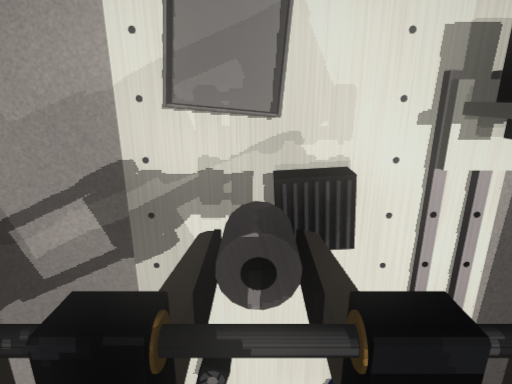

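The hub is held (gap about 43 mm). The module shows at (315,210) in the wrist view, the tray at the top left. Next I'll place it on the tray's diagonal.

Run:
```python
from h import *
R=down(np.radians(40))
arm.move_ptp([497.5,381,150],R)
arm.servo_line([497.5,381,75],speed=120)
print(arm.servo_line([497.5,381,60],speed=25,force_limit=5)); s=arm.read_state(); print(s["ee_pos"],s["wrist_force"])
arm.gripper_open(); arm.servo_line([497.5,381,190],speed=150)
c=cam("top","pics/top2.png")
for k in ["hub","tray"]:
    for d in vision.pinpoint("top",k)[:1]: print(k,round(d["p"],2),w(c,d["point"]).round(1))
arm.move_ptp([600,195,330],down(0))
c=cam("wrist","pics/w4.png")
for k in ["module","plug_tip","hub","tray"]:
    for d in vision.pinpoint("wrist",k)[:1]: print(k,round(d["p"],2),w(c,d["point"]).round(1))
import pickle; pickle.dump(c,open("w4.pkl","wb"))
a=cv2.imread("pics/top2.png")[160:260,70:230]; cv2.imwrite("pics/top2z.png",cv2.resize(a,None,fx=5,fy=5,interpolation=cv2.INTER_CUBIC))
print(arm.read_state()["t"])
```

```text
True
[497.46196067 381.00119562  62.00025113] [-0.58375549 -0.22283399  5.60683914]
hub 0.71 [498.9 374.6  25.2]
tray 0.65 [495.  378.2  29. ]
module 0.79 [596.8 203.1  30.2]
plug_tip 0.57 [596.4 119.8  54.7]
hub 0.64 [500.  380.6  36.9]
14.225
```

View pics/w4.png

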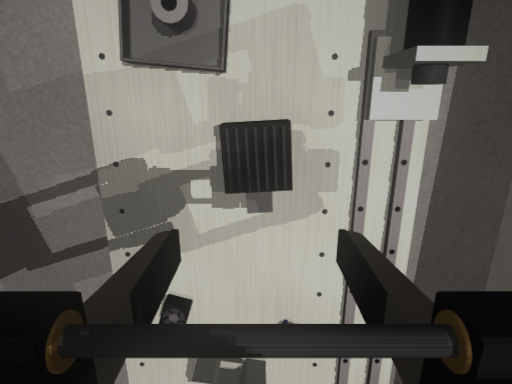

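View pics/top2z.png

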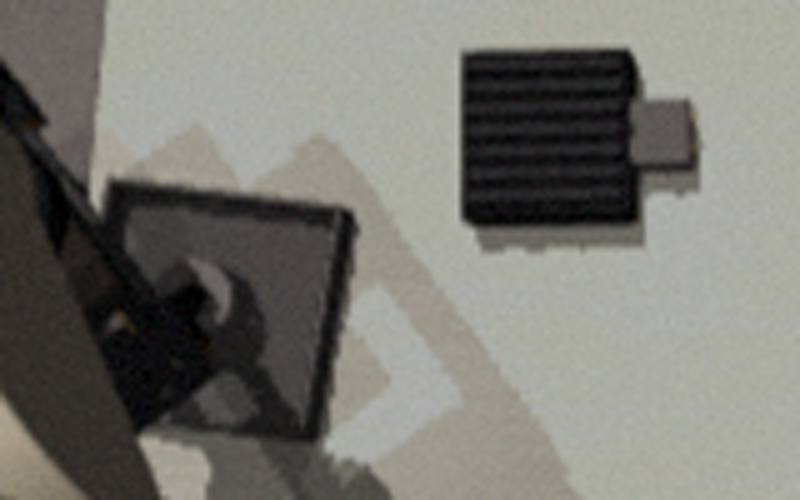

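Hub stands upright in the tray, near its centre. Next, measure the module precisely.

Run:
```python
import cv2
a=cv2.imread("pics/w4.png")[105:225,195:315]
cv2.imwrite("pics/w4z.png",cv2.resize(a,None,fx=5,fy=5,interpolation=cv2.INTER_CUBIC))
```

```text
(no output)
```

View pics/w4z.png

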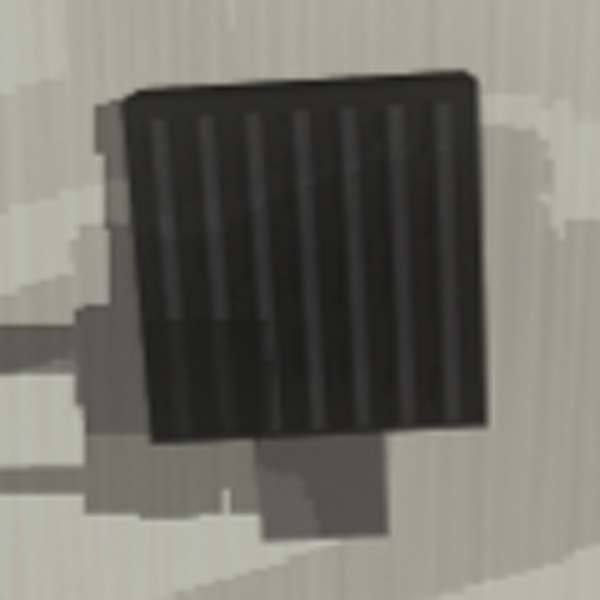

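Run:
```python
from h import *; import pickle
c=pickle.load(open("w4.pkl","rb"))
P=lambda x,y,z:ray(c,194.6+x/5,104.6+y/5,z)
a,b=P(152,440,80),P(487,425,80); print("front",a,b,np.linalg.norm(a-b),np.degrees(np.arctan2(*(b-a)[1::-1])))
e,f=P(126,108,80),P(477,84,80); print("rear",e,f,np.linalg.norm(f-e),np.degrees(np.arctan2(*(f-e)[1::-1])))
print((a+b+e+f)/4)
g,h=P(262,540,67),P(388,535,67); print("nose",g,h,np.linalg.norm(g-h),(g+h)/2)
print(P(395,70,30))
# overlay logger/fan
c=pickle.load(open("w2.pkl","rb"))
Q=lambda x,y,z:ray(c,180+x/4,90+y/3.75,z)
print("logger corners",Q(512,290,30),Q(545,302,56),"fan right",Q(160,215,58),Q(188,120,58))
```

```text
front [554.0574502  155.99902187  80.        ] [643.62527155 160.39888273  80.        ] 89.67582392986374 2.8122932091751682
rear [549.96882918 243.282732    80.        ] [638.2117485  249.37541999  80.        ] 88.45300252932641 3.9496899929094242
[596.46582486 202.26401415  80.        ]
nose [582.78893691 122.80643516  67.        ] [618.24663372 124.39452099  67.        ] 35.49324273570328 [600.51778531 123.60047807  67.        ]
[619.8574816  249.60850001  30.        ]
logger corners [ 623.85228015 -121.24816397   30.        ] [ 633.29536376 -120.94194069   56.        ] fan right [479.40436208 -83.14556464  58.        ] [491.53611321 -44.13134002  58.        ]
```

Module at (596.5,202), heading −87°, and the nose agrees. Dock front centre is (553,−163), heading −99°. I'll push with closed fingers flat on the rear face: an arc onto the dock axis, then straight, stopping short to re-measure.

```bash
cat > push.py <<'E'
from h import *
u=lambda h:np.array([np.cos(np.radians(h)),np.sin(np.radians(h))])
Z=46
def tcp(p,h,off): q=np.array(p)-off*u(h); return [q[0],q[1],Z], down(np.radians(h+90))
E
python3 - <<'E'
from push import *
p=np.array([596.5,202.]);h=-87.
arm.gripper_close(10)
q,R=tcp(p,h,95); arm.move_ptp([q[0],q[1],170],R); arm.servo_line(q,speed=120)
q2,_=tcp(p,h,50)
hit=arm.servo_line(q2,speed=30,force_limit=1.5)
s=arm.read_state(); e=np.array(s["ee_pos"])[:2]
print(hit,e,(p-e)@u(h),s["wrist_force"],s["finger_gap"],s["t"])
c=cam("top","pics/top3.png")
a=c["frame"][160:240,110:250,::-1]; cv2.imwrite("pics/top3z.png",cv2.resize(a,None,fx=5,fy=5,interpolation=cv2.INTER_CUBIC))
E
```

```text
True [593.49722896 256.07058059] 54.15363162972466 [-0.72936035  0.42221532  0.01642462] 0.005267027183961193 18.75
```

View pics/top3z.png

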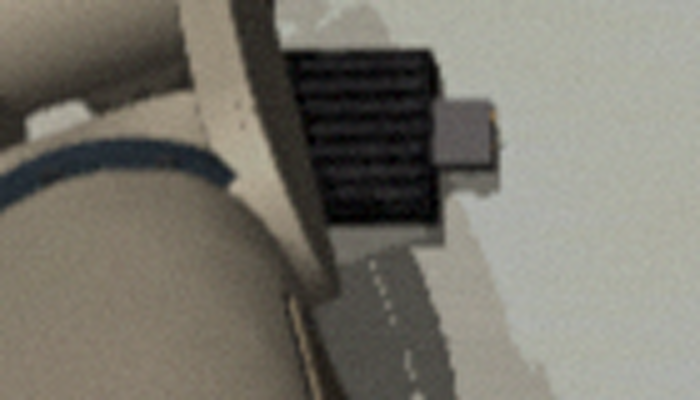

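Run:
```python
from push import *
p=np.array([596.5,202.]);h0=-87.;M=np.array([553,-163.]);hd=-99.;off=54.5
n=12; 
# tangent intersection
A=np.c_[u(h0),u(hd)]; t1,t2=np.linalg.solve(A,M-p); print(t1,t2)
T=p+t1*u(h0); r=t1/np.tan(np.radians(abs(hd-h0)/2)); print(r)
pos=p.copy();h=h0;N=10;ds=r*np.radians(12)/N
for i in range(N):
    pos=pos+ds*u(h0-12*(i+.5)/N); h=h0-12*(i+1)/N
    q,R=tcp(pos,h,off); arm.servo_line(q,speed=60,rot=R)
print(pos, arm.read_state()["wrist_force"])
c=cam("top","pics/top4.png")
g=M-130*u(hd); q,R=tcp(g,hd,off); arm.servo_line(q,speed=60,rot=R)
s=arm.read_state(); print(s["wrist_force"],s["ee_pos"])
q,R=tcp(g,hd,off+25); arm.servo_line(q,speed=100); arm.servo_line([q[0],q[1],180],speed=150)
arm.move_ptp([570,0,330],down(np.radians(-9)))
c=cam("wrist","pics/w5.png"); import pickle; pickle.dump(c,open("w5.pkl","wb"))
for k in ["module","plug_tip","mouth","dock"]:
    for d in vision.pinpoint("wrist",k)[:1]: print(k,round(d["p"],2),w(c,d["point"]).round(1))
print(g,arm.read_state()["t"])
```

```text
67.98144379569658 300.81525740329465
646.800232396506
[589.42310373  66.96477497] [-0.3674767  -0.43954964 -0.44992229]
[ 0.06866394  0.65891101 -0.14196872] [581.80852246  19.2095373   45.99232779]
module 0.79 [575.2 -32.8  30.3]
plug_tip 0.83 [ 560.5 -118.4   55.1]
[573.33648046 -34.60051572] 26.8333
```

View pics/w5.png

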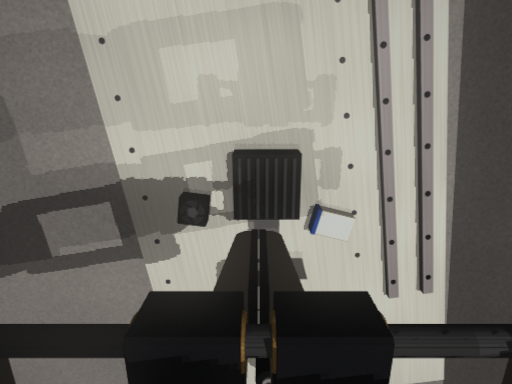

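Module is about where planned (573,−34), lane clear. I need nose and dock in one view.

Run:
```python
from push import *
import pickle
arm.gripper_open()
arm.move_ptp([548,-120,330],down(np.radians(-9)))
c=cam("wrist","pics/w6.png"); pickle.dump(c,open("w6.pkl","wb"))
for k in ["module","plug_tip","mouth","dock"]:
    for d in vision.pinpoint("wrist",k)[:1]: print(k,round(d["p"],2),w(c,d["point"]).round(1))
a=c["frame"][90:250,160:360,::-1]; cv2.imwrite("pics/w6z.png",cv2.resize(a,None,fx=4,fy=3.75,interpolation=cv2.INTER_CUBIC))
print(arm.read_state()["t"])
```

```text
module 0.88 [574.5 -34.3  30.2]
plug_tip 0.98 [ 559.8 -116.    57.1]
mouth 0.71 [ 550.3 -157.    53. ]
dock 0.67 [ 552.8 -163.5   27.8]
29.0167
```

View pics/w6z.png

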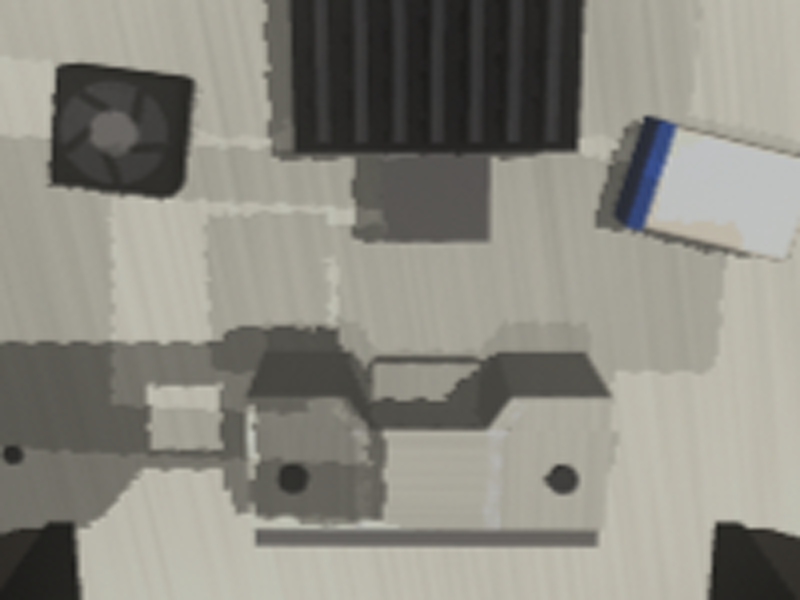

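Run:
```python
from push import *; import pickle
c=pickle.load(open("w6.pkl","rb"))
uh=u(-99); vy=np.array([uh[1]*-1,uh[0]]) # left normal
M=np.array([553,-163.])
def P(x,y,z):
    q=ray(c,159.6+x/4,89.6+y/3.75,z)[:2]-M; return np.array([q@uh,q@vy])
def L(n,a,b,z):
    a,b=P(*a,z),P(*b,z); d=b-a; print(n,a.round(1),b.round(1),"w",round(np.linalg.norm(d),1),"mid",((a+b)/2).round(2),"ang",round(np.degrees(np.arctan(d[0]/d[1])),2))
L("docktop",(247,398),(611,397),92)
L("dockbot",(265,352),(588,352),30)
L("notchfront",(350,353),(508,353),30)
L("notchback",(370,428),(488,428),92)
L("notchback68",(370,428),(488,428),68.5)
L("dockback",(256,530),(598,530),92)
L("modfront",(293,151),(579,150),80)
L("nose",(356,241),(490,241),67)
L("nosebase",(353,156),(490,152),67)
```

```text
docktop [ -0.6 -60.4] [-0.8 58.6] w 119.0 mid [-0.72 -0.87] ang -0.1
dockbot [ -0.7 -60.5] [-0.5 60.1] w 120.5 mid [-0.57 -0.2 ] ang 0.08
notchfront [ -0.2 -28.7] [-0.1 30.2] w 59.0 mid [-0.16  0.74] ang 0.08
notchback [ 10.5 -20.2] [10.5 18.6] w 38.9 mid [10.49 -0.79] ang 0.08
notchback68 [ 18.4 -20.7] [18.4 20.4] w 41.2 mid [18.39 -0.13] ang 0.08
dockback [ 49.2 -59. ] [49.4 56.6] w 115.7 mid [49.29 -1.22] ang 0.08
modfront [-84.3 -44.2] [-84.5  46.4] w 90.6 mid [-84.37   1.12] ang -0.13
nose [-51.4 -24.9] [-51.3  19.8] w 44.8 mid [-51.37  -2.55] ang 0.08
nosebase [-81.3 -25.6] [-82.6  19.2] w 44.8 mid [-81.92  -3.21] ang -1.68
```

Module and dock are parallel to about 0.2°. The module sits ~1.8 mm off to one side, so I'll blend that out over the next 40 mm, then push home with a force limit.

Run:
```python
from push import *
uh=u(-99); vy=np.array([-uh[1],uh[0]]); M=np.array([553,-163.])
def T(a,v,off=54.5): return tcp(M+a*uh+v*vy,-99,off)
arm.gripper_close(10)
q,R=T(-130.4,1.6,85); arm.move_ptp([q[0],q[1],180],R); arm.servo_line(q,speed=120)
q,R=T(-131,1.6,54.5+6); arm.servo_line(q,speed=60,rot=R)
q,R=T(-128,1.5,54.5); print(arm.servo_line(q,speed=25,rot=R))
for a,v in [(-88,-0.7),(-75,-.7)]:
    q,R=T(a,v); print(arm.servo_line(q,speed=40,rot=R,force_limit=15)); s=arm.read_state(); print(s["wrist_force"],s["ee_pos"])
q,R=T(-41,-.7); print(arm.servo_line(q,speed=20,rot=R,force_limit=15)); s=arm.read_state()
e=np.array(s["ee_pos"][:2])-M; print(s["wrist_force"],"mod est",e@uh+54.5,e@vy,s["ft_torque"],s["t"])
c=cam("top","pics/top7.png"); a=c["frame"][140:260,230:390,::-1]; cv2.imwrite("pics/top7z.png",cv2.resize(a,None,fx=5,fy=5,interpolation=cv2.INTER_CUBIC))
```

```text
False
False
[ 0.07129983 -0.61332387 -0.2475953 ] [574.54088417 -22.4092221   46.01768883]
False
[0.5379255  0.48580828 0.68225755] [572.43629494 -35.48433707  45.9975424 ]
True
[1.45970678 2.82317391 2.06845858] mod est -47.76362353484187 -0.29735342701167394 [ 0.39482616 -0.08977414 -0.01412446] 36.4917
```

View pics/top7z.png

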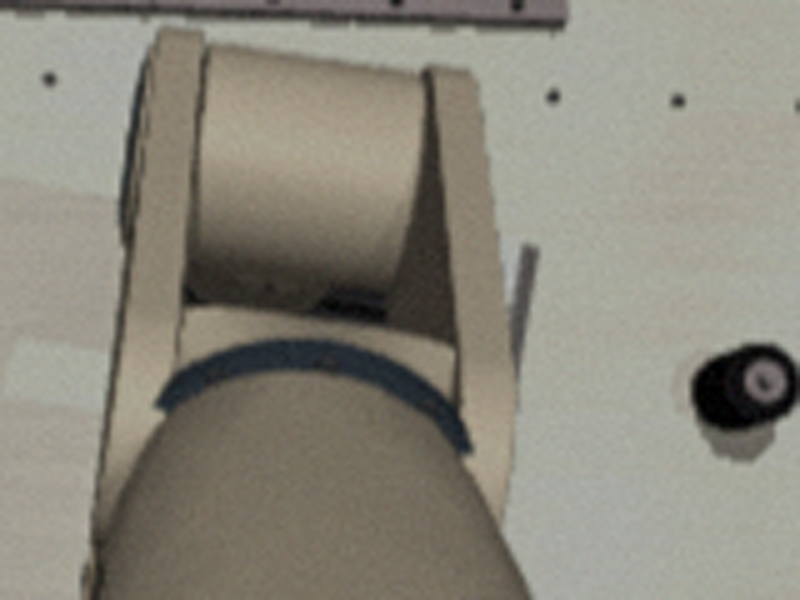

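Stopped by force within ~1 mm of the expected home. Back off and look.

Run:
```python
from push import *
import pickle
uh=u(-99)
e=np.array(arm.read_state()["ee_pos"]); 
b=e.copy(); b[:2]-=25*uh; arm.servo_line(b,speed=80); b[2]=180; arm.servo_line(b,speed=150)
arm.gripper_open(); arm.move_ptp([548,-120,330],down(np.radians(-9)))
c=cam("wrist","pics/w8.png"); pickle.dump(c,open("w8.pkl","wb"))
for k in ["module","plug_tip","logger","fan","hub"]:
    for d in vision.pinpoint("wrist",k)[:1]: print(k,round(d["p"],2),w(c,d["point"]).round(1))
a=c["frame"][90:250,160:360,::-1]; cv2.imwrite("pics/w8z.png",cv2.resize(a,None,fx=4,fy=3.75,interpolation=cv2.INTER_CUBIC))
print(arm.read_state()["t"])
```

```text
module 0.9 [ 562.  -116.5   28.5]
plug_tip 0.69 [ 542.8 -199.5   56.9]
logger 0.77 [ 661.7 -114.5   29.5]
fan 0.76 [456.4 -57.   27.9]
40.4417
```

View pics/w8z.png

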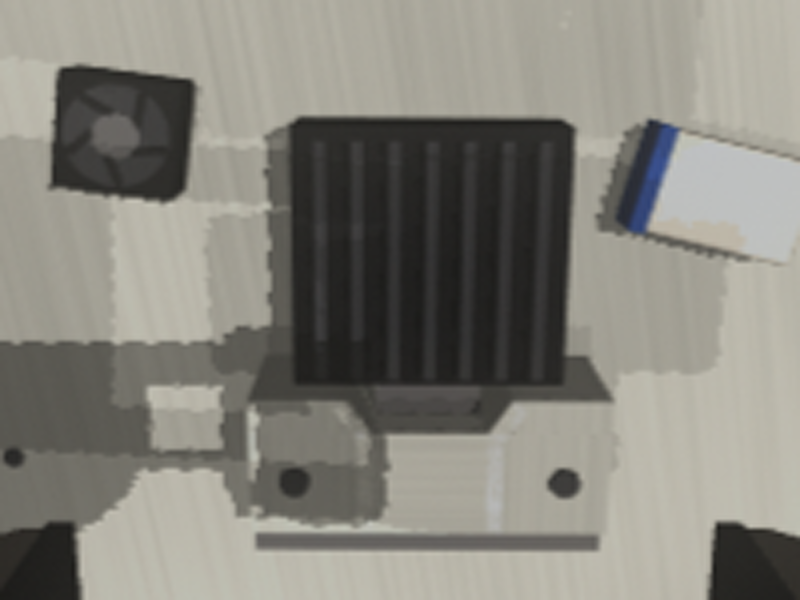

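Run:
```python
from push import *; import pickle
c=pickle.load(open("w8.pkl","rb"))
uh=u(-99); vy=np.array([-uh[1],uh[0]]); M=np.array([553,-163.])
def P(x,y,z):
    q=ray(c,159.6+x/4,89.6+y/3.75,z)[:2]-M; return np.array([q@uh,q@vy])
def L(n,a,b,z):
    a,b=P(*a,z),P(*b,z); d=b-a; print(n,a.round(1),b.round(1),"w",round(np.linalg.norm(d),1),"mid",((a+b)/2).round(2),"ang",round(np.degrees(np.arctan(d[0]/d[1])),2))
L("docktop",(247,401),(611,401),92)
L("dockbot",(265,356),(588,356),30)
L("modfront",(294,384),(564,384),80)
L("modrear",(293,128),(573,129),80)
```

```text
docktop [ -0.8 -61. ] [-0.8 57.7] w 118.7 mid [-0.78 -1.67] ang -0.02
dockbot [ -0.2 -61.2] [-0.2 59.1] w 120.3 mid [-0.21 -1.08] ang -0.02
modfront [ -3.4 -46.5] [-3.4 43.8] w 90.3 mid [-3.39 -1.39] ang -0.02
modrear [-92.8 -44.8] [-92.5  43.2] w 88.0 mid [-92.67  -0.82] ang 0.21
```

Aligned sideways, but the body looks ~2 mm short of the dock face. I'll push again, harder.

Run:
```python
from push import *
import pickle
uh=u(-99); vy=np.array([-uh[1],uh[0]]); M=np.array([553,-163.])
def T(a,v,off=54.5): return tcp(M+a*uh+v*vy,-99,off)
arm.gripper_close(10)
q,R=T(-47,-1,85); arm.move_ptp([q[0],q[1],180],R); arm.servo_line(q,speed=120)
q,R=T(-47,-1,60); arm.servo_line(q,speed=60)
for lim,sp in [(5,15),(32,8)]:
    q,R=T(-40,-1); hit=arm.servo_line(q,speed=sp,force_limit=lim); s=arm.read_state()
    e=np.array(s["ee_pos"][:2])-M; print(hit,s["wrist_force"],"mod est",e@uh+54.5,e@vy,s["t"])
e=np.array(arm.read_state()["ee_pos"]); 
b=e.copy(); b[:2]-=25*uh; arm.servo_line(b,speed=80); b[2]=180; arm.servo_line(b,speed=150)
arm.gripper_open(); arm.move_ptp([548,-120,330],down(np.radians(-9)))
c=cam("wrist","pics/w9.png"); pickle.dump(c,open("w9.pkl","wb"))
a=c["frame"][90:250,160:360,::-1]; cv2.imwrite("pics/w9z.png",cv2.resize(a,None,fx=4,fy=3.75,interpolation=cv2.INTER_CUBIC))
for k in ["module","plug_tip"]:
    for d in vision.pinpoint("wrist",k)[:1]: print(k,round(d["p"],2),w(c,d["point"]).round(1))
print(arm.read_state()["t"])
```

```text
True [-0.047111    2.0599593   2.67390177] mod est -47.737637030578455 -1.0751639376827318 44.8333
True [-0.51391869  3.88451567  4.483863  ] mod est -47.84698366248344 -1.1485680173519077 45.4583
module 0.56 [ 559.4 -117.5   28.7]
plug_tip 0.95 [ 545.5 -195.6   55.7]
49.2167
```

View pics/w9z.png

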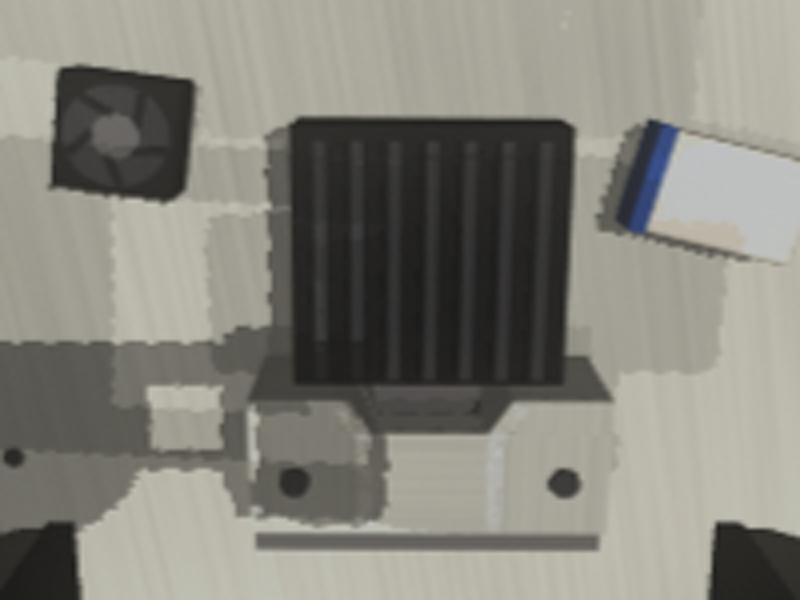

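Same rigid stop under 32 N, so most likely home. One vertical look straight down on the gap removes the height ambiguity, and I'll check the tray again.

Run:
```python
from push import *
import pickle
arm.move_ptp([538,-247,270],down(np.radians(-9)))
c=cam("wrist","pics/w10.png"); pickle.dump(c,open("w10.pkl","wb"))
print(-c["R"].T@c["t"])
u0,v0=proj(c,[553,-163,80]); print(u0,v0)
y0=max(0,int(v0)-50);x0=int(u0)-70; print(x0,y0)
a=c["frame"][y0:y0+110,x0:x0+150,::-1]; cv2.imwrite("pics/w10z.png",cv2.resize(a,None,fx=5,fy=5,interpolation=cv2.INTER_CUBIC))
c=cam("top","pics/top10.png")
for k in ["hub","tray","module","logger","fan","motor"]:
    for d in vision.pinpoint("top",k)[:1]: print(k,round(d["p"],2),w(c,d["point"]).round(1))
print(arm.read_state()["t"])
```

```text
[ 550.71016164 -164.8933911   431.25730064]
260.5961948100095 95.05984198907092
190 45
hub 0.64 [ 552.2 -163.9   30.6]
tray 0.86 [493.2 377.8  29.9]
module 0.65 [ 559.  -119.9   30.7]
logger 0.6 [ 664.  -117.2   30.6]
fan 0.58 [462.7 -57.1  31.3]
motor 0.46 [600.7  -1.   -3.9]
50.2333
```

View pics/w10z.png

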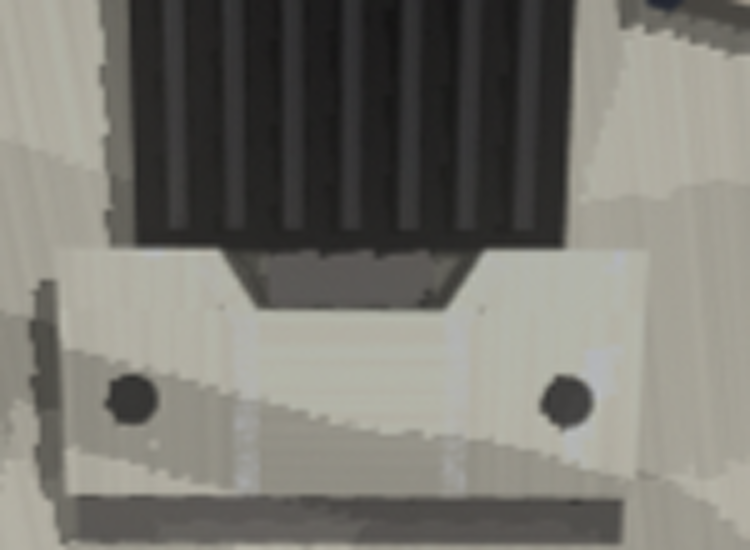

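View pics/top10.png

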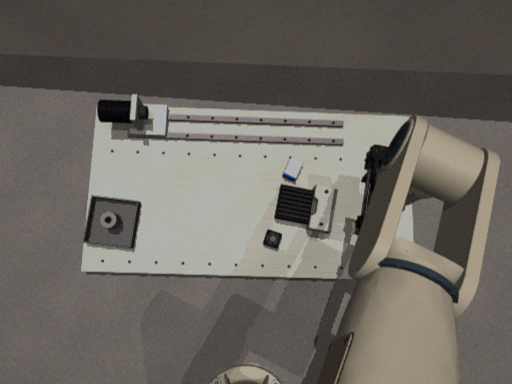

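The straight-down view shows the body flush with the dock's front face with no gap (row ~248 in the zoom). The fins end a few mm short of the body edge, which explains the earlier apparent gap. The top view shows the hub upright in the tray at (109,220), and the logger and fan unmoved.

```bash
python3 -c "
from h import *
arm.hand_in(); print(arm.read_state()['t'])"
```

```text
the job is handed in; nothing more can be done
the job is handed in; nothing more can be done
```

I moved the hub into the parts tray, slid the drive module home in the dock, and handed the job in just after 50 s. The arm stood clear of everything.

**Hub:** I gripped it near its top and set it down in the tray. The last top view shows it upright near the tray centre.

**Module:** I pushed its rear face with the closed fingers, first along an arc onto the dock's axis, then straight in with a small sideways correction. It came up against a hard stop, and a second push at about 32 N stopped within about 0.1 mm of the same place. The final straight-down picture shows the body flush with the dock face, in line to about 0.2° and 1 mm sideways.

**Checks that disagreed:**
- An earlier oblique view suggested the module was about 2 mm short of home. The vertical view put this down to the fins ending short of the body edge.
- In the last top picture the network's hub fix was wrong: it reported the hub at the dock. I relied on the picture instead, which plainly shows it in the tray.
- The motor fix in that picture was also wrong, and the arm hid the motor. I never worked near it, and the logger and fan had not moved measurably.

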